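Fit the drilling template over a log-slice panel

TASK

Draw the log-slice panel along the channel of the drilling jig towards the robot until it is fully home against the metal stop. Then take the orange drilling template off its sloping rack, line up its two holes with the jig's two steel pins and lower it gently (do not let it drop) until it lies flat on the jig's rails, and let go of it. Leave the glue bottle, mug, jar and sander standing where they are.

Things in the scene. Friction and masses are not known exactly. Their poses are not given: they have to be found in the camera images.
- jig: Fixed jig, grey base, wooden rails. Origin on the bench, under the home place of the panel's centre; x along the channel away from the stop (and robot), y left, z up. Spans x -80 to 155, y +-105 mm. 12 mm base; channel y +-63 mm between two rails with tops 32 mm above the bench; aluminium stop at the robot's end (face x -55, top 28 mm up); wall at the far end (face x 142 mm, 32 mm up).
- seat (a point): Point of the jig midway between the feet of the two pins, 32 mm above the bench, level with the rail tops; jig axes.
- pin_left (a point): Tip of the steel pin on the jig's left (+y) rail: 8 mm diameter, 33 mm tall above the rail, the last 6 mm tapered; at jig x 0, y +85 mm; jig axes.
- pin_right (a point): Tip of the same kind of pin on the right (-y) rail, at jig x 0, y -85 mm.
- blank_centre (a point): Centre of the loose log-slice panel, 110 (along the channel) x 120 x 14 mm, 0.2 kg, round wood slices in its top; it lies in the jig's channel on the base (top 26 mm above the bench), 45 to 75 mm short of the stop. Home, its centre is at jig x 0. Too wide to grasp; the base is waxed, so fingers pressed on top with 5 to 15 N drag it along.
- rack: Fixed wooden rack 120 x 252 mm, its board sloping 28 degrees, falling along rack +x (away from the robot); y left, z up. Origin on the bench under the board's middle, whose surface is 55 mm up. A 10 mm lip at the low far edge and 18 mm side cheeks (square to the board) hold the template with 8 mm play at each side. Top 95 mm above the bench.
- template_grip (a point): Middle of the upright wooden grip (50 x 18 x 50 mm tall in x, y, z) on the centre of the loose orange template: plate 90 (x) x 220 (y) x 8 mm, 0.3 kg, 11 mm holes at x 0, y +-85 mm; same either way round. Point 33 mm above the plate's underside, template axes. It starts on the rack, z leaning 28 degrees away from the robot. Seated, the point is 65 mm above the bench.
- glue_centre (a point): Centre, 100 mm up, of a white glue bottle, 72 mm diameter, 200 mm tall, standing loose.
- mug: Blue mug, 76 mm diameter, 90 mm tall, handle towards its +y; origin under its centre.
- jar: Amber jar, 64 mm diameter, 80 mm tall; origin under its centre.
- sander: Round green and black sander standing on its pad: 120 mm diameter, 115 mm tall, with a dust spout of 36 mm diameter that reaches 85 mm out along its +x; origin under its centre.
Mind the look-alikes: they are no part of the job. Of the things shaped like the part that bears template_grip, the orange one is meant.

How it is judged:
On the way, in this order (a step that is already met when the one before it is completed fails the run):
1. the panel is fully home against the stop (x of blank_centre in the frame of jig below 0.004 m and z of blank_centre in the frame of jig below 0.022 m), for 0.2 s.
2. the template lies flat on the rails with both pins through its holes (all of step 1 and horizontal distance between template_grip and seat below 0.004 m and z of template_grip in the frame of jig below 0.069 m and angle between the y axis of template_grip and the y axis of jig, either way round below 0.035 rad and angle between template_grip's own z axis and vertical below 0.035 rad), for 0.2 s.
At the end, for the whole second after the job is handed in: The panel is flat in the channel within 4 mm of the stop; the template is at rest, level within 2 degrees, flat on the rails (within 4 mm), centred between the pins within 4 mm and in line with them within 2 degrees, pins through both holes; bystanders undisturbed (all of step 2 and linear speed of each of template, blank below 0.01 m/s); the robot touches nothing.
It fails at once if the glue bottle is moved more than 25 mm or tipped (distance of glue_centre from where it was at the start of the episode above 0.025 m or angle between glue_centre's own z axis and vertical above 0.3 rad).
It fails at once if the mug is moved more than 25 mm or tipped (distance of mug from where it was at the start of the episode above 0.025 m or angle between mug's own z axis and vertical above 0.3 rad).
It fails at once if the jar is moved more than 25 mm or tipped (distance of jar from where it was at the start of the episode above 0.025 m or angle between jar's own z axis and vertical above 0.3 rad).
It fails at once if the sander is moved more than 25 mm or tipped (distance of sander from where it was at the start of the episode above 0.025 m or angle between sander's own z axis and vertical above 0.3 rad).
It fails at once if the template is dropped onto the jig (faster than 0.3 m/s when close above it) (horizontal distance between template_grip and seat below 0.03 m and z of template_grip in the frame of jig below 0.1 m and linear speed of template above 0.3 m/s).
It also fails if it takes over 72 s, if anything falls off the work surface, if the arm or the gripper's body presses on something with over 40 N, if the wrist force passes 120 N, or if a joint passes its speed limit or range.

ROBOT

A 6-joint arm with a two-finger parallel gripper is mounted at the origin on the work surface. World frame = base frame: x ahead of the robot, y to its left, z up, the work surface at z = 0. Lengths are in m, angles in rad, forces in N, time in s.
With the tool pointing down it reaches from about 0.275 to 0.775 m from the base axis. Payload 14.6 kg.
Tool frame: the origin (TCP) lies between the finger pads; the fingertips stand 25 mm ahead of it and the grasp point (between the pads) lies 6 mm ahead of it (robot.nose_length is the distance from the TCP to the fingertips, in m); y points along the fingers, x is the direction in which the jaws open and shut, and the axes are right-handed (so a half turn about y gives the same grasp; the last joint's range is limited). The gripper opens to 85 mm and grips with 20 to 120 N. Pads are 22 mm wide; open, the fingers measure 114 mm over their backs; the gripper's body (76 mm by 85 mm) begins 54 mm behind the grasp point. The pads swing forward as they close: fully open they stand 13 mm farther back than shut.
Start: joints at [0.971, 0.263, -0.048, 1.259, 0, 1.415], TCP at [0.226, 0.474, 0.218] pointing down, gripper open.
Joint ranges: [-2.65, 2.65], [-0.89, 1.7], [-1.18, 1.37], [-2.13, 2.11], [-1.35, 1.29], [-3.14, 3.14]. Speed limits (rad/s): [1.89, 1.89, 2.57, 2.79, 3.14, 3.14].

INTERFACE

Orientations are given as [roll, pitch, yaw] about the fixed x, y, z axes, in that order (R = Rz(yaw) Ry(pitch) Rx(roll)).
In Python, from bench import robot gives the robot as it stands.
- The arm moves only by the tool apply_moves, never from a script. Its argument "deltas" is a list of rows, each a list of 7 numbers: the shift along the tool's x, y, z in cm, then the turn, a rotation vector about the tool's x, y, z in degrees, then the opening, from 0 (shut) to 1 (fully open). A call has 1 to 10 rows; each row shifts and turns the pose as measured when the row begins, along the tool's axes as they then stand; what a row does not reach is not made up. A row lasts 1/10 s, in which the tool goes at most 50 mm and 8.59 degrees, less where a joint would pass 70% of its speed; a pose out of reach is approached as far as the arm can. A call is refused whole if a number of a shift passes 5 or a number of a turn 8.59, either way. A call with a gripper value outside its range is refused whole. The fingers move at their own pace and stop on an object; "squeeze" is the grip in N (left out, the last holds). Time passes only in rows, so rows that do not move let the fingers close. It gives the time, the measured TCP pose, the force and the opening at its end, in the units of the state.
- robot.state(): the state, without advancing time (a new reading comes with each control period).
- robot.get_image(name): name is "side" or "top" or "wrist"; returns a dict with "frame" (420x560x3 uint8, red, green, blue), "K" (3x3 intrinsics, pixels), "cam_to_world" (4x4, takes a point from camera to world coordinates); the wrist camera has in their place "mount" (4x4, takes a point from camera to tool coordinates, whose origin is the TCP and whose axes are the tool frame's). Camera axes: x right, y up, looking along -z (the intrinsics and any distortion apply to the point x, -y, -z); pixel columns grow to the right and rows downward; lengths in m; the calibration is good to about 2 mm. A picture is of the moment at which its call begins: read the wrist's pose just before it. There is no depth.
- robot.finish_job(): hands the job in, once; it reports no verdict.
The state is a dict: "time": time; "joints": joint angles; "qvel": joint speeds; "tau": joint torques, N m; "tcp_pos": TCP position; "tcp_rot": TCP orientation; "contact_force": force on the tool from outside, world axes, zero at the start; "torque": the same for the moment, N m; "opening": opening from 0.0 (shut) to 1.0 (fully open).
Only numpy, scipy, OpenCV 4.12 (cv2) and the standard library are available. Lean on these libraries where they do the work, as an engineer would, in place of code of your own. Each camera call takes 0.05 s, during which the arm holds its last target. There are 200 camera calls.

## Working session

There is one attempt and no reset: what is moved stays moved. The work goes in short steps, Python scripts to look and compute and a tool call to move; the robot and the scene stay as the last step left them, time stands still between calls to the robot, and variables do not carry over. Pictures are saved under pics/ and viewed, about 8 in all and at most 12, crops included, and the job is handed in when it is done.

Besides the shell and the picture viewer there is one more tool, called after "Request:" by a JSON object that holds its "method" and its "body". apply_moves: Moves the arm, as the interface text tells. Its arguments: {"type":"object","properties":{"deltas":{"type":"array"},"squeeze":{"type":"number"}},"required":["deltas"]}

```bash
mkdir -p pics; ls
python3 - <<'E'
from bench import robot
import cv2,numpy as np
np.set_printoptions(precision=4,suppress=True)
print(robot.state())
for n in ("top","side"):
    d=robot.get_image(n); cv2.imwrite(f"pics/{n}0.png",d["frame"][:,:,::-1]); print(n,[ (k,v) for k,v in d.items() if k!="frame"])
E
```

```text
pics
{'time': 0.0, 'joints': array([ 0.9707,  0.2636, -0.049 ,  1.2594, -0.    ,  1.4155]), 'qvel': array([ 0.0018, -0.0015,  0.0007,  0.0004,  0.0017, -0.    ]), 'tau': array([  0.0008, -63.7614,  38.4572,   0.0135,   0.    ,   0.    ]), 'tcp_pos': array([0.2257, 0.4737, 0.2176]), 'tcp_rot': array([-1.5706,  0.0011,  1.126 ]), 'contact_force': array([-0.2005,  1.405 ,  0.7421]), 'torque': array([-0.0433,  0.0409,  0.0099]), 'opening': 1.0022412668853822}
top [('K', array([[428.9075,   0.    , 275.6853],
       [  0.    , 428.9075, 208.1194],
       [  0.    ,   0.    ,   1.    ]])), ('cam_to_world', array([[ 0.0127,  0.984 , -0.1778,  0.306 ],
       [-0.9999,  0.0144,  0.0082, -0.0029],
       [ 0.0106,  0.1777,  0.984 ,  1.3341],
       [ 0.    ,  0.    ,  0.    ,  1.    ]]))]
side [('K', array([[416.8847,   0.    , 285.8928],
       [  0.    , 416.8847, 205.0057],
       [  0.    ,   0.    ,   1.    ]])), ('cam_to_world', array([[ 0.9452,  0.2365, -0.2251,  0.2561],
       [-0.3261,  0.6505, -0.6859, -0.8199],
       [-0.0157,  0.7217,  0.692 ,  0.9465],
       [ 0.    ,  0.    ,  0.    ,  1.    ]]))]
```

View images.

View pics/top0.png

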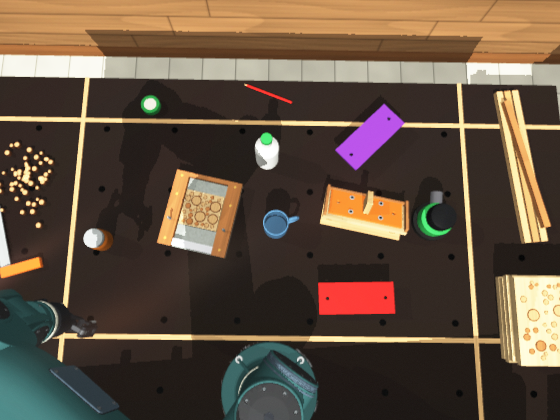

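View pics/side0.png

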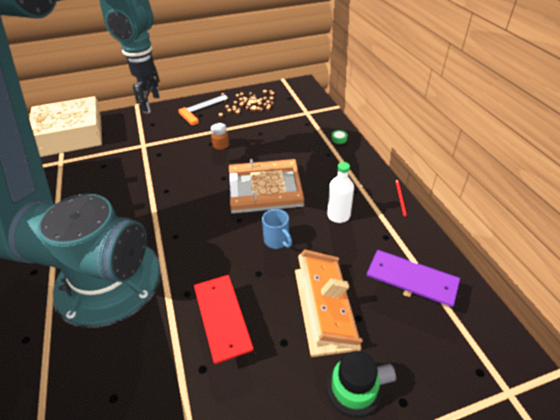

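Look-alike plates in the top view: the red one at (357,298) and the purple one at (370,137) lie flat. The orange one at (366,208) sits on the sloping rack and has the wooden grip, so it fits the description. The jig is at (200,213), and the panel in it is short of the stop. The next crop enlarges the rack and the jig to confirm this.

Run:
```python
import cv2,numpy as np
a=cv2.imread("pics/top0.png")
j=cv2.resize(a[162:262,150:250],None,fx=4,fy=4,interpolation=cv2.INTER_CUBIC)
r=cv2.resize(a[162:262,315:415],None,fx=4,fy=4,interpolation=cv2.INTER_CUBIC)
cv2.imwrite("pics/crop0.png",np.hstack([j,r]))
```

```text
(no output)
```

View pics/crop0.png

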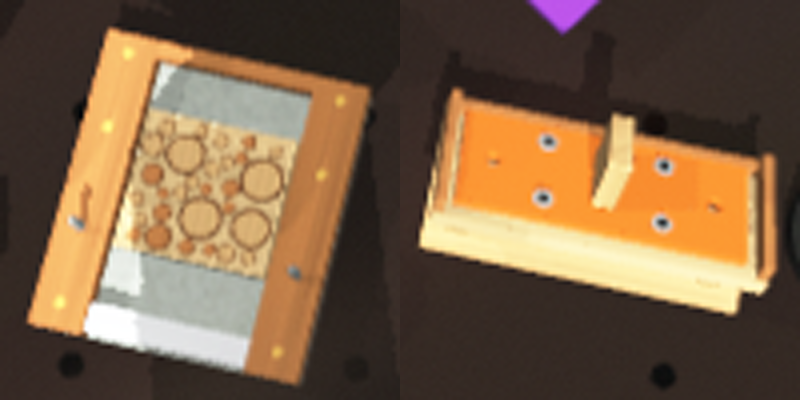

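The crop confirms it: the orange plate has small holes at crop (493,160) and (714,207) and an upright grip at (615,160). The jig's top corners are at about (108,28), (370,90), (300,385) and (28,325), with the pins at (75,222) and (293,271).

```bash
cat > h.py <<'E'
import numpy as np, cv2
from scipy.optimize import least_squares
from scipy.spatial.transform import Rotation as Ro
np.set_printoptions(precision=4,suppress=True)
def proj(P,K,M):
    c=(np.atleast_2d(P)-M[:3,3])@M[:3,:3]
    return np.c_[K[0,0]*c[:,0]/-c[:,2]+K[0,2], K[1,1]*-c[:,1]/-c[:,2]+K[1,2]]
def back(uv,K,M,z):
    uv=np.atleast_2d(uv); d=np.c_[(uv[:,0]-K[0,2])/K[0,0],-(uv[:,1]-K[1,2])/K[1,1],-np.ones(len(uv))]@M[:3,:3].T
    return M[:3,3]+d*((z-M[2,3])/d[:,2])[:,None]
def tcp(s):
    T=np.eye(4);T[:3,:3]=Ro.from_euler("xyz",s["tcp_rot"]).as_matrix();T[:3,3]=s["tcp_pos"];return T
def flat(P,q):  # q=x,y,yaw
    return np.asarray(P)@Ro.from_euler("z",q[2]).as_matrix().T+[q[0],q[1],0]
def tilt(P,q,a=np.radians(28)): # q=x,y,yaw,z ; template points (plate underside centre origin)
    return np.asarray(P)@(Ro.from_euler("z",q[2])*Ro.from_euler("y",a)).as_matrix().T+[q[0],q[1],q[3]]
def wrist():
    from bench import robot
    s=robot.state(); d=robot.get_image("wrist"); return d["frame"][:,:,::-1].copy(),d["K"],tcp(s)@d["mount"],s
E
python3 - <<'E'
from h import *
from bench import robot
d=robot.get_image("top");K,M=d["K"],d["cam_to_world"]
f=lambda l,o:np.array(l)/4-.4+o
J=[[.155,.105,.032],[.155,-.105,.032],[-.08,-.105,.032],[-.08,.105,.032],[0,.085,.063],[0,-.085,.063]]
uv=f([[108,28],[370,90],[300,385],[28,325],[74,224],[294,272]],[150,162])
r=least_squares(lambda q:(proj(flat(J,q),K,M)-uv).ravel(),[.5,.1,0]);print("jig",r.x,r.fun.reshape(-1,2))
print("panel",back(f([[207,193]],[150,162]),K,M,.026))
uv=f([[93,160],[314,207],[232,118],[203,207]],[315,162])
T=[[0,.085,.008],[0,-.085,.008],[.025,-.009,.058],[-.025,.009,.058]]
r=least_squares(lambda q:(proj(tilt(T,[*q,.055]),K,M)-uv).ravel(),[.5,-.2,0]);print("tmpl",r.x,r.fun.reshape(-1,2), tilt([[0,0,.033]],[*r.x,.055]))
o=lambda u,v,z:back([[u,v]],K,M,z)[0]
print("glue",o(266,139,.2),"mug",o(276,224,.09),o(293,220,.07),"sander",o(437,220,.115),o(436,197,.09),"jar",o(95,238,.08))
E
```

```text
jig [ 0.4862  0.2258 -0.2052] [[ 0.2272  0.9623]
 [ 0.1209 -0.239 ]
 [-0.2799  0.02  ]
 [ 0.3312 -0.0704]
 [-0.3276 -0.4454]
 [-0.0563 -0.1739]]
panel [[0.5336 0.2159 0.026 ]]
tmpl [ 0.5301 -0.2825 -0.1731] [[-0.6217  3.3011]
 [-0.2541  1.9037]
 [ 0.0299  2.7544]
 [ 0.8091 -7.6693]] [[ 0.5454 -0.2851  0.0841]]
glue [0.7049 0.0169 0.2   ] mug [ 0.4836 -0.0148  0.09  ] [ 0.4992 -0.0655  0.07  ] sander [ 0.4983 -0.479   0.115 ] [ 0.5714 -0.4895  0.09  ] jar [0.4362 0.5134 0.08  ]
```

```bash
cat >> h.py <<'E'
def frame(tx,ty,p):
    """pose with tool x along tx, tool y (approach) along ty, TCP at p"""
    T=np.eye(4); ty=np.array(ty,float)/np.linalg.norm(ty); tx=np.array(tx,float); tx-=ty*(tx@ty); tx/=np.linalg.norm(tx)
    T[:3,:3]=np.c_[tx,ty,np.cross(tx,ty)]; T[:3,3]=p; return T
def plan(G,n=None,op=1.0,st=None):
    """rows from the present pose to G: straight line, n rows"""
    from bench import robot
    T=tcp(st or robot.state()); dp=G[:3,3]-T[:3,3]; rv=Ro.from_matrix(T[:3,:3].T@G[:3,:3]).as_rotvec()
    n=n or int(max(np.ceil(np.linalg.norm(dp)/.048),np.ceil(np.degrees(np.linalg.norm(rv))/8),1))
    print("dist mm",np.linalg.norm(dp)*1e3,"turn",np.degrees(np.linalg.norm(rv)))
    for i in range(n):
        R=T[:3,:3]@Ro.from_rotvec(rv*i/n).as_matrix()
        print([*[round(float(v),2) for v in R.T@dp/n*100],*[round(float(v),2) for v in np.degrees(rv)/n],op])
JIG=[.4862,.2258,-.2052]
def jigpose(x,y,z,q=JIG):
    c,s=np.cos(q[2]),np.sin(q[2]); return frame([-s,c,0],[0,0,-1],flat([x,y,z],q).ravel())
E
python3 - <<'E'
from h import *
from bench import robot
print(robot.nose_length); d=robot.get_image("wrist"); print(d["K"],d["mount"])
print(tcp(robot.state()))
plan(jigpose(.09,0,.24),op=0)
E
```

```text
0.025
[[364.2167   0.     279.9659]
 [  0.     364.2167 205.8416]
 [  0.       0.       1.    ]] [[ 1.      0.0006 -0.0002 -0.0014]
 [-0.0004  0.2743 -0.9617 -0.1559]
 [-0.0005  0.9617  0.2743  0.0694]
 [ 0.      0.      0.      1.    ]]
[[ 0.4303 -0.0004 -0.9027  0.2258]
 [ 0.9027 -0.0005  0.4303  0.4738]
 [-0.0006 -1.      0.0001  0.2178]
 [ 0.      0.      0.      1.    ]]
dist mm 439.16525873627575 turn 13.728321221708724
[-0.9, -0.22, -4.29, -0.0, -1.37, -0.0, 0]
[-1.01, -0.22, -4.27, -0.0, -1.37, -0.0, 0]
[-1.11, -0.22, -4.24, -0.0, -1.37, -0.0, 0]
[-1.21, -0.22, -4.22, -0.0, -1.37, -0.0, 0]
[-1.31, -0.22, -4.19, -0.0, -1.37, -0.0, 0]
[-1.41, -0.22, -4.15, -0.0, -1.37, -0.0, 0]
[-1.51, -0.22, -4.12, -0.0, -1.37, -0.0, 0]
[-1.61, -0.22, -4.08, -0.0, -1.37, -0.0, 0]
[-1.71, -0.22, -4.04, -0.0, -1.37, -0.0, 0]
[-1.8, -0.22, -4.0, -0.0, -1.37, -0.0, 0]
```

Request:
{"method": "apply_moves", "body": {"deltas": [[-0.9, -0.2, -4.3, 0, -1.4, 0, 0], [-1.0, -0.2, -4.3, 0, -1.4, 0, 0], [-1.1, -0.2, -4.2, 0, -1.4, 0, 0], [-1.2, -0.2, -4.2, 0, -1.4, 0, 0], [-1.3, -0.2, -4.2, 0, -1.4, 0, 0], [-1.4, -0.2, -4.2, 0, -1.4, 0, 0], [-1.5, -0.2, -4.1, 0, -1.4, 0, 0], [-1.6, -0.2, -4.1, 0, -1.4, 0, 0], [-1.7, -0.2, -4.0, 0, -1.4, 0, 0], [-1.8, -0.2, -4.0, 0, -1.4, 0, 0]]}}

```text
time: 1.2
tcp_pos: [0.5854, 0.2032, 0.2371]
tcp_rot: [-1.569, 0.001, 1.388]
contact_force: [0.7, 1.0, 0.5]
opening: -0.005
```

Run:
```python
from h import *
f,K,M,s=wrist(); cv2.imwrite("pics/w1.png",f); np.savez("w1.npz",K=K,M=M); print(s["tcp_pos"],s["qvel"],s["contact_force"],s["opening"])
plan(jigpose(.122,0,.1),op=0)
```

```text
[0.5854 0.2032 0.2371] [-0.5776  0.4568  0.7951  0.3346 -0.0002 -0.8265] [0.6537 1.0269 0.5308] -0.0050485480427803035
dist mm 137.08892449870626 turn 1.2303048728611388
[0.16, 4.54, -0.51, -0.02, 0.41, -0.04, 0]
[0.16, 4.54, -0.5, -0.02, 0.41, -0.04, 0]
[0.16, 4.54, -0.5, -0.02, 0.41, -0.04, 0]
```

View pics/w1.png

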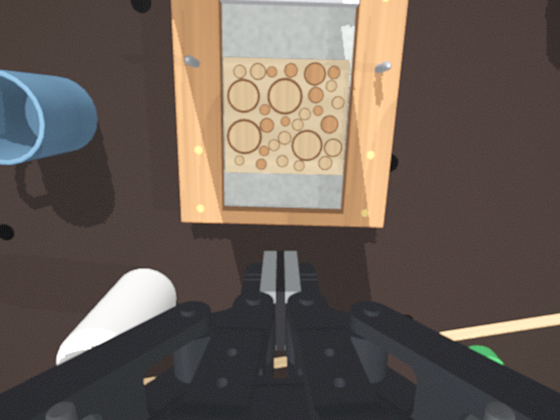

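The wrist view shows the panel's far edge at row ~175 and the wall at row ~208. The pins are at (188,60) and (387,66), and the jig's far corners at (181,222) and (383,227). There is room to hook the shut fingers behind the panel.

Run:
```python
from h import *
d=np.load("w1.npz");K,M=d["K"],d["M"]
J=[[.155,-.105,.032],[.155,.105,.032],[0,-.085,.065],[0,.085,.065],[.142,-.063,.032],[.142,.063,.032]]
uv=np.array([[181,222],[383,227],[185,58],[389,65],[223,206],[344,209]])
r=least_squares(lambda q:(proj(flat(J,q),K,M)-uv).ravel(),JIG);print("jig",r.x,r.fun.reshape(-1,2))
for u in ([285,175],[285,57]):
    w=back([u],K,M,.026)[0]-[r.x[0],r.x[1],0]; print(Ro.from_euler("z",-r.x[2]).apply(w))
from bench import robot
s=robot.state(); print(s["tcp_pos"],s["qvel"])
plan(jigpose(.122,0,.07,r.x),op=0)
```

```text
jig [ 0.4842  0.227  -0.2086] [[ 0.7011 -1.7387]
 [-0.2938 -1.805 ]
 [ 1.5286 -0.5061]
 [-0.5061 -1.9477]
 [-1.2006  3.2964]
 [-0.4661  3.311 ]]
[0.1055 0.0013 0.026 ]
[-0.0069 -0.002   0.026 ]
[0.59   0.1993 0.2362] [ 0.0621 -0.0281 -0.0859 -0.0535  0.0057  0.148 ]
dist mm 166.75519779564118 turn 1.4241418032955475
[0.13, 4.15, -0.33, -0.01, 0.35, -0.03, 0]
[0.13, 4.15, -0.33, -0.01, 0.35, -0.03, 0]
[0.13, 4.15, -0.32, -0.01, 0.35, -0.03, 0]
[0.13, 4.15, -0.32, -0.01, 0.35, -0.03, 0]
```

Request:
{"method": "apply_moves", "body": {"deltas": [[0.1, 4.1, -0.3, 0, 0.4, 0, 0], [0.1, 4.1, -0.3, 0, 0.4, 0, 0], [0.1, 4.1, -0.3, 0, 0.3, 0, 0], [0.1, 4.1, -0.3, 0, 0.3, 0, 0], [0, 0, 0, 0, 0, 0, 0]]}}

```text
time: 1.75
tcp_pos: [0.606, 0.1975, 0.0663]
tcp_rot: [-1.572, 0.002, 1.357]
contact_force: [-0.2, 0.1, 0.4]
opening: -0.0
```

```bash
sed -i 's/^JIG=.*/JIG=[.4852,.2264,-.207]/' h.py
python3 - <<'E'
from h import *
f,K,M,s=wrist(); cv2.imwrite("pics/w2.png",f); np.savez("w2.npz",K=K,M=M); print(s["tcp_pos"],s["contact_force"])
plan(jigpose(.123,0,.045),n=2,op=0)
E
```

```text
[0.606  0.1975 0.0663] [-0.1573  0.1033  0.3701]
dist mm 24.669036951540956 turn 0.45554857298968165
[0.14, 1.22, 0.12, 0.11, -0.2, -0.01, 0]
[0.14, 1.22, 0.12, 0.11, -0.2, -0.01, 0]
```

View pics/w2.png

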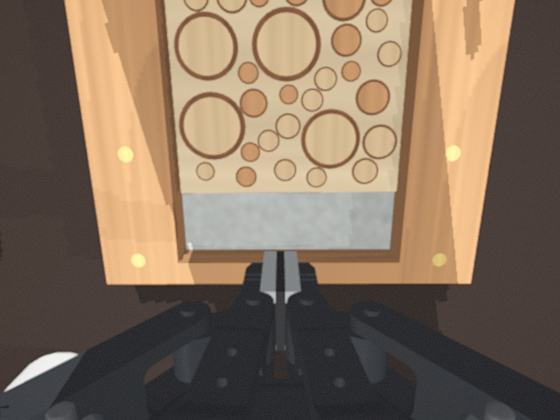

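Run:
```python
from h import *
d=np.load("w2.npz");K,M=d["K"],d["M"]
from bench import robot
T=tcp(robot.state())
for z in(-.011,0,.011): print("tip",z,proj((T@[0,.025,z,1])[:3],K,M))
J=[[.155,-.105,.032],[.155,.105,.032],[.142,-.063,.012],[.142,.063,.012]]
uv=np.array([[107,284],[471,284],[183,249],[391,249]])
r=least_squares(lambda q:(proj(flat(J,q),K,M)-uv).ravel(),JIG);print("jig",r.x,r.fun.reshape(-1,2))
g=lambda P:Ro.from_euler("z",-r.x[2]).apply(P-[r.x[0],r.x[1],0])
print("panel far edge",g(back([[182,193],[395,192]],K,M,.026)),"tcp",g(T[:3,3]))
plan(jigpose(.123,0,.045,r.x),n=2,op=0)
```

```text
tip -0.011 [[283.8278 262.2519]]
tip 0 [[283.8698 242.8937]]
tip 0.011 [[283.9132 222.919 ]]
jig [ 0.4859  0.2269 -0.2135] [[-0.1584 -0.3493]
 [-1.138  -0.5857]
 [ 3.3231  0.2737]
 [-1.925   0.1138]]
panel far edge [[ 0.1025 -0.0591  0.026 ]
 [ 0.102   0.059   0.026 ]] tcp [ 0.1248 -0.0027  0.0694]
dist mm 24.602502113997748 turn 0.22828316213458796
[0.13, 1.22, 0.09, 0.11, -0.01, -0.01, 0]
[0.13, 1.22, 0.09, 0.11, -0.01, -0.01, 0]
```

Request:
{"method": "apply_moves", "body": {"deltas": [[0.1, 1.2, 0.1, 0, 0, 0, 0], [0.1, 1.2, 0.1, 0, 0, 0, 0], [0, 0.2, 0, 0, 0, 0, 0]]}}

```text
time: 2.1
tcp_pos: [0.6082, 0.2012, 0.047]
tcp_rot: [-1.581, -0.002, 1.357]
contact_force: [-0.4, -0.0, 1.0]
opening: -0.001
```

Request:
{"method": "apply_moves", "body": {"deltas": [[0, 0.5, 0, 0.3, 0, 0, 0], [0, 0.2, 0.4, 0.2, 0, 0, 0], [0, 0, 0.5, 0, 0, 0, 0], [0, 0, 0.5, 0, 0, 0, 0]]}}

```text
time: 2.5
tcp_pos: [0.5949, 0.2046, 0.0412]
tcp_rot: [-1.574, -0.004, 1.358]
contact_force: [-0.4, -0.3, -0.1]
opening: -0.002
```

Request:
{"method": "apply_moves", "body": {"deltas": [[0, 0, 1, 0, 0, 0, 0], [0, 0, 1, 0, 0, 0, 0], [0, 0, 1, 0, 0, 0, 0], [0, 0, 0.8, 0, 0, 0, 0]]}}

```text
time: 2.9
tcp_pos: [0.5543, 0.2134, 0.0417]
tcp_rot: [-1.575, -0.004, 1.358]
contact_force: [0.6, 0.2, -0.4]
opening: 0.002
```

Request:
{"method": "apply_moves", "body": {"deltas": [[0, 0, 0.4, 0, 0, 0, 0], [0, 0, 0.3, 0, 0, 0, 0], [0, 0, 0.3, 0, 0, 0, 0]]}}

```text
time: 3.2
tcp_pos: [0.5428, 0.216, 0.042]
tcp_rot: [-1.575, -0.004, 1.358]
contact_force: [0.9, 0.9, -0.3]
opening: -0.002
```

Request:
{"method": "apply_moves", "body": {"deltas": [[0, 0, 0.3, 0, 0, 0, 0], [0, 0, 0.3, 0, 0, 0, 0]]}}

```text
time: 3.4
tcp_pos: [0.5368, 0.2174, 0.042]
tcp_rot: [-1.575, -0.004, 1.358]
contact_force: [0.5, 0.1, 0.1]
opening: -0.001
```

Run:
```python
from h import *
f,K,M,s=wrist(); cv2.imwrite("pics/w3.png",f); np.savez("w3.npz",K=K,M=M); print(s["tcp_pos"],s["contact_force"])
```

```text
[0.5368 0.2174 0.042 ] [0.5048 0.1241 0.1452]
```

View pics/w3.png

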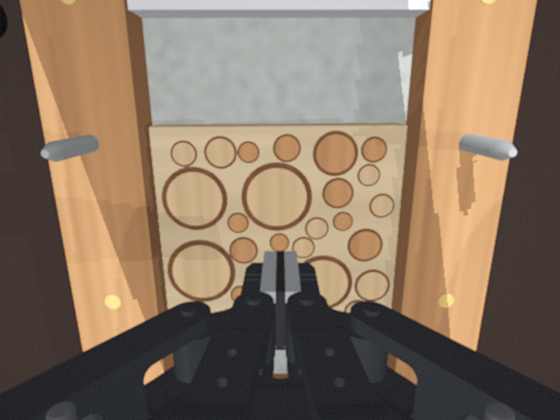

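Run:
```python
from h import *
d=np.load("w3.npz");K,M=d["K"],d["M"]
from bench import robot
T=tcp(robot.state())
J=[[0,-.085,.065],[0,.085,.065],[0,-.085,.032],[0,.085,.032],[-.055,-.063,.028],[-.055,.063,.028]]
uv=np.array([[46,153],[512,151],[96,143],[464,142],[130,13],[426,13]])
r=least_squares(lambda q:(proj(flat(J,q),K,M)-uv).ravel(),JIG);print("jig",r.x,r.fun.reshape(-1,2))
g=lambda P:Ro.from_euler("z",-r.x[2]).apply(P-[r.x[0],r.x[1],0])
print("panel near edge",g(back([[150,125],[407,124]],K,M,.026)),"tcp",g(T[:3,3]))
```

```text
jig [ 0.4861  0.2267 -0.2098] [[-0.2641  2.097 ]
 [ 0.6299  2.2148]
 [-5.3357  1.4905]
 [ 3.4982  1.0083]
 [-1.4657 -2.0544]
 [ 2.8149 -2.8598]]
panel near edge [[-0.0081 -0.0595  0.026 ]
 [-0.0081  0.0589  0.026 ]] tcp [0.051  0.0014 0.042 ]
```

The panel has not moved: its near edge is still at jig x -8 mm, and the shut fingertips passed over its top without force. They are now over its centre, so I'll press down and drag by friction as the task suggests.

Request:
{"method": "apply_moves", "body": {"deltas": [[0, 0.3, 0, 0, 0, 0, 0], [0, 0.3, 0, 0, 0, 0, 0]]}}

```text
time: 3.65
tcp_pos: [0.5366, 0.2175, 0.0359]
tcp_rot: [-1.575, -0.004, 1.358]
contact_force: [-0.1, 0.5, 0.0]
opening: -0.001
```

Request:
{"method": "apply_moves", "body": {"deltas": [[0, 0.2, 0, 0, 0, 0, 0], [0, 0.2, 0, 0, 0, 0, 0]]}}

```text
time: 3.85
tcp_pos: [0.5368, 0.2174, 0.0311]
tcp_rot: [-1.575, -0.004, 1.358]
contact_force: [-0.8, 0.7, -0.0]
opening: 0.002
```

Run:
```python
from h import *
from bench import robot
d=robot.get_image("side");f=d["frame"][:,:,::-1]; a=cv2.resize(f[130:230,200:330],None,fx=4,fy=4,interpolation=cv2.INTER_CUBIC)
w=wrist()[0]; b=cv2.resize(w[200:420,160:400],(260,238))
b=cv2.copyMakeBorder(b,0,400-238,0,0,cv2.BORDER_CONSTANT); cv2.imwrite("pics/s2.png",np.hstack([a,b]))
K,M=d["K"],d["cam_to_world"];T=tcp(robot.state())
for y in(0,.025): print((proj((T@[0,y,0,1])[:3],K,M)-[200,130])*4)
print(robot.state()["contact_force"],T[:3,3])
```

```text
[[274.032  204.8808]]
[[275.4389 227.06  ]]
[-0.3261  0.6537  0.379 ] [0.5366 0.2174 0.031 ]
```

View pics/s2.png

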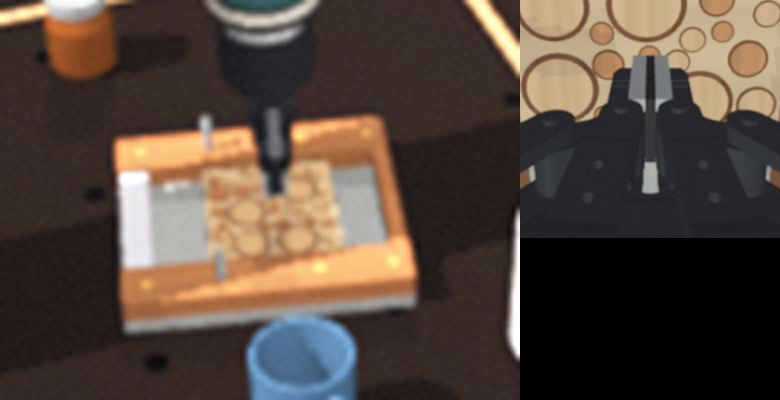

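The side crop shows the fingertips at (275,192), well above the predicted tip at (275,227). The true tool height must be more than reported, so I'll fit a height offset from the wrist pictures I already have.

Run:
```python
from h import *
J3=[[0,-.085,.065],[0,.085,.065],[0,-.085,.032],[0,.085,.032],[-.055,-.063,.028],[-.055,.063,.028]]
uv3=[[46,153],[512,151],[96,143],[464,142],[130,13],[426,13]]
J2=[[.155,-.105,.032],[.155,.105,.032],[.142,-.063,.012],[.142,.063,.012]]
uv2=[[107,284],[471,284],[183,249],[391,249]]
J1=[[.155,-.105,.032],[.155,.105,.032],[0,-.085,.065],[0,.085,.065]]
uv1=[[181,222],[383,227],[185,58],[389,65]]
for n,J,uv in(("w1",J1,uv1),("w2",J2,uv2),("w3",J3,uv3)):
    d=np.load(n+".npz");K,M=d["K"],d["M"]
    def res(q):
        M2=M.copy();M2[2,3]+=q[3];return (proj(flat(J,q),K,M2)-np.array(uv)).ravel()
    r=least_squares(res,JIG+[0]);print(n,r.x,r.fun.round(1))
```

```text
w1 [ 0.4853  0.2265 -0.2102 -0.0027] [-0.4 -0.  -0.2  0.3  0.5  0.4 -0.  -0.6]
w2 [ 0.4852  0.227  -0.2135 -0.0016] [-1.6 -0.1  0.4 -0.3  2.5  0.3 -1.2  0.1]
w3 [ 0.486   0.2267 -0.2098  0.0019] [ 2.8  1.  -2.5  1.2 -3.3  0.7  1.4  0.3  0.3 -1.3  1.1 -2.1]
```

Request:
{"method": "apply_moves", "body": {"deltas": [[0, 0.3, 0, 0, 0, 0, 0], [0, 0.3, 0, 0, 0, 0, 0], [0, 0.2, 0, 0, 0, 0, 0]]}}

```text
time: 4.25
tcp_pos: [0.5369, 0.2174, 0.0226]
tcp_rot: [-1.575, -0.004, 1.358]
contact_force: [-0.5, 1.1, -0.6]
opening: -0.0
```

Request:
{"method": "apply_moves", "body": {"deltas": [[0, 0.3, 0, 0, 0, 0, 0], [0, 0.3, 0, 0, 0, 0, 0]]}}

```text
time: 4.45
tcp_pos: [0.537, 0.2174, 0.0161]
tcp_rot: [-1.575, -0.004, 1.358]
contact_force: [0.3, 0.3, -0.4]
opening: -0.002
```

Request:
{"method": "apply_moves", "body": {"deltas": [[0, 0.2, 0, 0, 0, 0, 0], [0, 0.2, 0, 0, 0, 0, 0]]}}

```text
time: 4.65
tcp_pos: [0.5373, 0.2175, 0.0127]
tcp_rot: [-1.576, -0.005, 1.358]
contact_force: [-9.1, -2.8, 45.3]
opening: 0.003
```

Request:
{"method": "apply_moves", "body": {"deltas": [[0, -0.15, 0, 0, 0, 0, 0]]}}

```text
time: 4.75
tcp_pos: [0.5375, 0.2176, 0.0144]
tcp_rot: [-1.577, -0.005, 1.358]
contact_force: [-0.7, 0.0, 0.2]
opening: -0.001
```

Request:
{"method": "apply_moves", "body": {"deltas": [[0, 0.08, 0, 0.15, 0, 0, 0]]}}

```text
time: 4.85
tcp_pos: [0.5377, 0.2177, 0.0139]
tcp_rot: [-1.575, -0.005, 1.358]
contact_force: [-0.5, -1.1, 0.2]
opening: 0.001
```

Request:
{"method": "apply_moves", "body": {"deltas": [[0, 0.06, 0, 0, 0, 0, 0]]}}

```text
time: 4.95
tcp_pos: [0.5377, 0.2177, 0.0131]
tcp_rot: [-1.574, -0.005, 1.358]
contact_force: [-0.7, -0.6, 0.8]
opening: 0.005
```

Request:
{"method": "apply_moves", "body": {"deltas": [[0, 0.04, 0, 0, 0, 0, 0]]}}

```text
time: 5.05
tcp_pos: [0.5378, 0.2177, 0.0128]
tcp_rot: [-1.575, -0.005, 1.358]
contact_force: [-3.0, -1.2, 14.1]
opening: 0.001
```

Request:
{"method": "apply_moves", "body": {"deltas": [[0, 0.02, 0.8, 0, 0, 0, 0]]}}

```text
time: 5.15
tcp_pos: [0.5312, 0.2193, 0.0128]
tcp_rot: [-1.576, -0.006, 1.358]
contact_force: [2.2, 0.3, 7.0]
opening: 0.001
```

Request:
{"method": "apply_moves", "body": {"deltas": [[0, 0.03, 1.0, 0, 0, 0, 0], [0, 0.03, 1.0, 0, 0, 0, 0]]}}

```text
time: 5.35
tcp_pos: [0.5133, 0.2238, 0.0129]
tcp_rot: [-1.58, -0.007, 1.357]
contact_force: [1.5, -0.8, 6.6]
opening: 0.003
```

Request:
{"method": "apply_moves", "body": {"deltas": [[0, 0.03, 1.0, 0, 0, 0, 0]]}}

```text
time: 5.45
tcp_pos: [0.5042, 0.2261, 0.0129]
tcp_rot: [-1.582, -0.008, 1.357]
contact_force: [2.6, 0.2, 6.3]
opening: -0.001
```

Request:
{"method": "apply_moves", "body": {"deltas": [[0, 0.04, 0.8, 0.1, 0, 0, 0], [0, 0.04, 0.5, 0.1, 0, 0, 0]]}}

```text
time: 5.65
tcp_pos: [0.4923, 0.2293, 0.0128]
tcp_rot: [-1.581, -0.009, 1.357]
contact_force: [1.4, -0.6, 5.9]
opening: -0.005
```

Request:
{"method": "apply_moves", "body": {"deltas": [[0, 0.04, 0.5, 0.1, 0, 0, 0]]}}

```text
time: 5.75
tcp_pos: [0.4881, 0.2305, 0.0129]
tcp_rot: [-1.581, -0.009, 1.357]
contact_force: [2.4, -1.4, 5.3]
opening: 0.0
```

Request:
{"method": "apply_moves", "body": {"deltas": [[0, 0.06, 0.4, 0.1, 0, 0, 0], [0, 0.06, 0.4, 0, 0, 0, 0]]}}

```text
time: 5.95
tcp_pos: [0.4826, 0.2326, 0.0129]
tcp_rot: [-1.585, -0.011, 1.357]
contact_force: [2.6, -1.3, 8.7]
opening: 0.003
```

Run:
```python
from h import *
from bench import robot
d=robot.get_image("side");f=d["frame"][:,:,::-1]; a=cv2.resize(f[145:225,215:315],None,fx=4,fy=4,interpolation=cv2.INTER_CUBIC)
w=wrist()[0]; b=cv2.resize(w[:320,80:480],(400,320)); cv2.imwrite("pics/s3.png",np.hstack([a,b]))
print(robot.state()["contact_force"],robot.state()["tcp_pos"])
```

```text
[ 1.1605 -0.1083  9.4467] [0.4821 0.2328 0.0128]
```

View pics/s3.png

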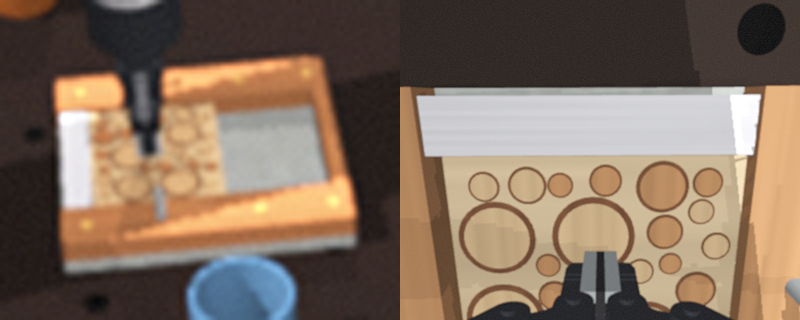

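The panel now butts against the stop with no visible gap: its edge is at row ~156 in the wrist crop, flush with the stop. I'll lift off and swing to a pose square to the template.

Request:
{"method": "apply_moves", "body": {"deltas": [[0, -2, 0, 0, 0, 0, 0], [0, -4, 0, 0, 0, 0, 0.5], [0, -4.5, 0, 0, 0, 0, 1], [0, -4.5, 0, 0, 0, 0, 1], [0, -3, 0, 0, 0, 0, 1]]}}

```text
time: 6.55
tcp_pos: [0.4765, 0.2304, 0.1946]
tcp_rot: [-1.576, -0.007, 1.357]
contact_force: [0.8, -0.6, -0.3]
opening: 0.681
```

```bash
cat >> h.py <<'E'
def tmplpose(q,h):
    """tool square to template q=x,y,yaw,z (underside centre), TCP at height h above underside along its z"""
    R=(Ro.from_euler("z",q[2])*Ro.from_euler("y",np.radians(28))).as_matrix()
    return frame(R[:,1],-R[:,2],np.array([q[0],q[1],q[3]])+R[:,2]*h)
E
python3 - <<'E'
from h import *
plan(tmplpose([.530,-.2825,-.19,.055],.19),14)
E
```

```text
dist mm 548.9410713755537 turn 28.35203754069941
[-3.48, -0.21, -1.79, 2.02, -0.09, 0.05, 1.0]
[-3.49, -0.27, -1.78, 2.02, -0.09, 0.05, 1.0]
[-3.49, -0.33, -1.76, 2.02, -0.09, 0.05, 1.0]
[-3.49, -0.39, -1.74, 2.02, -0.09, 0.05, 1.0]
[-3.49, -0.45, -1.72, 2.02, -0.09, 0.05, 1.0]
[-3.5, -0.51, -1.7, 2.02, -0.09, 0.05, 1.0]
[-3.5, -0.56, -1.67, 2.02, -0.09, 0.05, 1.0]
[-3.5, -0.62, -1.65, 2.02, -0.09, 0.05, 1.0]
[-3.51, -0.67, -1.62, 2.02, -0.09, 0.05, 1.0]
[-3.51, -0.73, -1.59, 2.02, -0.09, 0.05, 1.0]
[-3.51, -0.78, -1.56, 2.02, -0.09, 0.05, 1.0]
[-3.52, -0.83, -1.52, 2.02, -0.09, 0.05, 1.0]
[-3.52, -0.88, -1.49, 2.02, -0.09, 0.05, 1.0]
[-3.52, -0.93, -1.45, 2.02, -0.09, 0.05, 1.0]
```

Request:
{"method": "apply_moves", "body": {"deltas": [[-3.5, -0.2, -1.5, 2, -0.1, 0, 1], [-3.5, -0.3, -1.5, 2, -0.1, 0, 1], [-3.5, -0.3, -1.5, 2, -0.1, 0, 1], [-3.5, -0.4, -1.6, 2, -0.1, 0, 1], [-3.5, -0.4, -1.7, 2, -0.1, 0, 1], [-3.5, -0.5, -1.7, 2, -0.1, 0, 1], [-3.5, -0.6, -1.7, 2, -0.1, 0, 1], [-3.5, -0.6, -1.7, 2, -0.1, 0, 1], [-3.5, -0.7, -1.7, 2, -0.1, 0, 1], [-3.5, -0.7, -1.7, 2, -0.1, 0, 1]]}}

```text
time: 7.55
tcp_pos: [0.5743, -0.1561, 0.2169]
tcp_rot: [-1.223, -0.017, 1.383]
contact_force: [2.1, 0.9, 0.6]
opening: 0.998
```

Run:
```python
from h import *
plan(tmplpose([.530,-.2825,-.19,.055],.19))
```

```text
dist mm 149.79073423321333 turn 8.145408902523815
[-3.31, -0.78, -1.56, 2.02, 0.13, 0.21, 1.0]
[-3.31, -0.82, -1.54, 2.02, 0.13, 0.21, 1.0]
[-3.31, -0.87, -1.52, 2.02, 0.13, 0.21, 1.0]
[-3.31, -0.91, -1.49, 2.02, 0.13, 0.21, 1.0]
```

Request:
{"method": "apply_moves", "body": {"deltas": [[-3.3, -0.8, -1.5, 2, 0.1, 0.2, 1], [-3.3, -0.8, -1.5, 2, 0.1, 0.2, 1], [-3.3, -0.9, -1.5, 2, 0.1, 0.2, 1], [-3.0, -0.9, -1.5, 2, 0.1, 0.2, 1], [0, 0, 0, 0, 0, 0, 1], [0, 0, 0, 0, 0, 0, 1]]}}

```text
time: 8.15
tcp_pos: [0.5886, -0.2895, 0.1921]
tcp_rot: [-1.12, 0.008, 1.382]
contact_force: [-1.1, 0.7, -0.2]
opening: 0.999
```

Run:
```python
from h import *
f,K,M,s=wrist(); cv2.imwrite("pics/w4.png",f); np.savez("w4.npz",K=K,M=M,T=tcp(s)); print(s["tcp_pos"],s["tcp_rot"],s["qvel"])
```

```text
[ 0.5886 -0.2895  0.1921] [-1.1196  0.0075  1.3817] [-0.0208  0.0169 -0.0152 -0.0017 -0.0116 -0.0059]
```

View pics/w4.png

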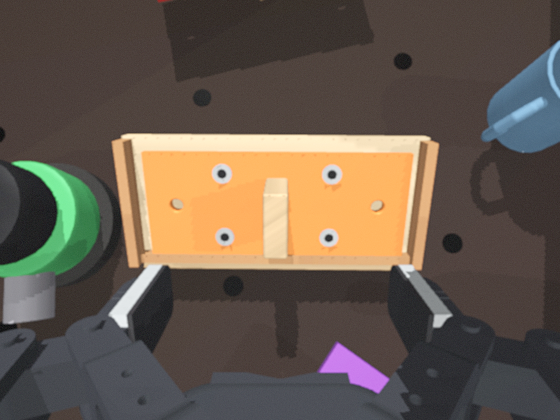

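The wrist picture shows the template's holes at (177,204) and (377,205), and the plate's near edge at row 153 from column 142 to 412. The grip's top face spans columns 264–288 and rows 193–257. The fingers are open and clear of everything.

Run:
```python
from h import *
d=np.load("w4.npz");K,M,T=d["K"],d["M"],d["T"]
P=[[0,-.085,.008],[0,.085,.008],[-.045,-.11,.008],[-.045,.11,.008],[-.025,-.009,.058],[-.025,.009,.058],[.025,-.009,.058],[.025,.009,.058]]
uv=np.array([[177,204],[377,205],[142,153],[412,153],[264,193],[288,193],[265,257],[287,257]])
r=least_squares(lambda q:(proj(tilt(P,q),K,M)-uv).ravel(),[.53,-.28,-.19,.055]);print(r.x,r.fun.reshape(-1,2).round(1))
r2=least_squares(lambda q:(proj(tilt(P,q[:4],q[4]),K,M)-uv).ravel(),[.53,-.28,-.19,.055,.49]);print(r2.x)
q=r.x; print("grip",tilt([[0,0,.033]],q))
plan(tmplpose(q,.10))
# where fingertips (open) are seen: pad tips in tool frame
inv=np.linalg.inv(T)@M
for u in([152,266],[410,266],[165,268],[397,268]):
    c=np.array([(u[0]-K[0,2])/K[0,0],-(u[1]-K[1,2])/K[1,1],-1]); 
    dr=inv[:3,:3]@c; o=inv[:3,3]
    for x in(.0425,.0575): k=(np.sign(u[0]-280)*x-o[0])/dr[0]; print(u,x,o+k*dr)
```

```text
[ 0.5355 -0.2844 -0.193   0.0494] [[ 0.7  0.6]
 [-0.4  0. ]
 [ 0.4 -0.8]
 [-0.1 -0.5]
 [-1.1 -0.1]
 [ 0.5 -0.1]
 [-1.1  0.4]
 [ 1.1  0.4]]
[ 0.5355 -0.2844 -0.193   0.0493  0.4897]
grip [[ 0.5507 -0.2873  0.0785]]
dist mm 55.0581105256531 turn 2.190795916202891
[-0.23, 2.58, -0.92, 1.07, 0.0, -0.25, 1.0]
[-0.25, 2.57, -0.97, 1.07, 0.0, -0.25, 1.0]
[152, 266] 0.0425 [-0.0425 -0.0487  0.0191]
[152, 266] 0.0575 [-0.0575 -0.0095  0.0006]
[410, 266] 0.0425 [ 0.0425 -0.0432  0.0165]
[410, 266] 0.0575 [ 0.0575 -0.0047 -0.0017]
[165, 268] 0.0425 [-0.0425 -0.0368  0.0127]
[165, 268] 0.0575 [-0.0575  0.0068 -0.0082]
[397, 268] 0.0425 [ 0.0425 -0.0309  0.0098]
[397, 268] 0.0575 [ 0.0575  0.0118 -0.0106]
```

Request:
{"method": "apply_moves", "body": {"deltas": [[-0.2, 2.5, -0.9, 1.1, 0, -0.2, 1], [-0.2, 2.5, -1.0, 1.1, 0, -0.2, 1], [0, 2.0, 0, 0, 0, 0, 1], [0, 2.0, 0, 0, 0, 0, 1], [0, 0, 0, 0, 0, 0, 1]]}}

```text
time: 8.7
tcp_pos: [0.5624, -0.2828, 0.1057]
tcp_rot: [-1.081, 0.001, 1.384]
contact_force: [0.5, -0.5, 0.9]
opening: 1.003
```

```bash
cat >> h.py <<'E'
TQ=[.5355,-.2844,-.193,.0494]
E
python3 - <<'E'
from h import *
plan(tmplpose(TQ,.004))
E
```

```text
dist mm 58.45717696056826 turn 0.35569523660998503
[-0.33, 2.9, -0.17, -0.02, 0.15, -0.1, 1.0]
[-0.33, 2.9, -0.17, -0.02, 0.15, -0.1, 1.0]
```

Request:
{"method": "apply_moves", "body": {"deltas": [[-0.4, 1.5, -0.2, 0, 0.2, -0.1, 1], [-0.3, 1.5, -0.2, 0, 0.1, -0.1, 1], [0, 1.5, 0, 0, 0, 0, 1], [0, 1.1, 0, 0, 0, 0, 1], [0, 0, 0, 0, 0, 0, 1]]}}

```text
time: 9.2
tcp_pos: [0.5408, -0.282, 0.0619]
tcp_rot: [-1.088, 0.002, 1.382]
contact_force: [-0.4, -0.7, 0.2]
opening: 1.004
```

Run:
```python
from h import *
plan(tmplpose(TQ,.004))
```

```text
dist mm 9.98822486985876 turn 0.4362485559109416
[-0.33, 0.93, -0.16, 0.34, 0.18, -0.2, 1.0]
```

Request:
{"method": "apply_moves", "body": {"deltas": [[-0.3, 0.5, -0.2, 0.2, 0.2, -0.2, 1], [-0.1, 0.5, 0, 0.2, 0, 0, 1], [0, 0, 0, 0, 0, 0, 1]]}}

```text
time: 9.5
tcp_pos: [0.539, -0.2855, 0.0546]
tcp_rot: [-1.084, 0.001, 1.378]
contact_force: [0.3, -0.5, -0.5]
opening: 1.001
```

Run:
```python
from h import *
plan(tmplpose(TQ,.004))
```

```text
dist mm 2.420157401151487 turn 0.130892108487425
[0.04, 0.23, 0.07, 0.11, 0.0, -0.07, 1.0]
```

Aligned within 2.5 mm. Closing.

Request:
{"method": "apply_moves", "body": {"deltas": [[0, 0.2, 0.1, 0, 0, 0, 0.5], [0, 0, 0, 0, 0, 0, 0], [0, 0, 0, 0, 0, 0, 0], [0, 0, 0, 0, 0, 0, 0], [0, 0, 0, 0, 0, 0, 0], [0, 0, 0, 0, 0, 0, 0]], "squeeze": 60}}

```text
time: 10.1
tcp_pos: [0.5376, -0.2852, 0.054]
tcp_rot: [-1.085, 0.001, 1.378]
contact_force: [0.1, -0.1, -0.8]
opening: 0.205
```

Request:
{"method": "apply_moves", "body": {"deltas": [[0, -1.0, 0, 0, 0, 0, 0], [0, -2.0, 0, 0, 0, 0, 0], [0, -3.0, 0, 0, 0, 0, 0], [0, -3.0, 0, 0, 0, 0, 0], [0, -2.0, 0, 0, 0, 0, 0], [0, 0, 0, 0, 0, 0, 0]]}}

```text
time: 10.7
tcp_pos: [0.5885, -0.2946, 0.1529]
tcp_rot: [-1.083, 0.0, 1.378]
contact_force: [0.3, -0.0, -3.6]
opening: 0.206
```

Run:
```python
from h import *
plan(jigpose(0,0,.19,[.4856,.2267,-.210]),n=16,op=0)
```

```text
dist mm 532.643619154615 turn 27.986461504465538
[3.07, 0.38, 1.22, -1.75, 0.06, -0.02, 0]
[3.07, 0.35, 1.23, -1.75, 0.06, -0.02, 0]
[3.07, 0.31, 1.25, -1.75, 0.06, -0.02, 0]
[3.07, 0.27, 1.26, -1.75, 0.06, -0.02, 0]
[3.07, 0.24, 1.27, -1.75, 0.06, -0.02, 0]
[3.07, 0.2, 1.28, -1.75, 0.06, -0.02, 0]
[3.07, 0.16, 1.29, -1.75, 0.06, -0.02, 0]
[3.06, 0.12, 1.29, -1.75, 0.06, -0.02, 0]
[3.06, 0.08, 1.3, -1.75, 0.06, -0.02, 0]
[3.06, 0.04, 1.31, -1.75, 0.06, -0.02, 0]
[3.06, 0.0, 1.31, -1.75, 0.06, -0.02, 0]
[3.06, -0.04, 1.31, -1.75, 0.06, -0.02, 0]
[3.06, -0.07, 1.31, -1.75, 0.06, -0.02, 0]
[3.06, -0.11, 1.31, -1.75, 0.06, -0.02, 0]
[3.06, -0.15, 1.31, -1.75, 0.06, -0.02, 0]
[3.05, -0.19, 1.31, -1.75, 0.06, -0.02, 0]
```

Request:
{"method": "apply_moves", "body": {"deltas": [[2.0, 0.3, 0.8, -1.8, 0, 0, 0], [3, 0.3, 1.2, -1.8, 0, 0, 0], [3, 0.3, 1.2, -1.8, 0, 0, 0], [3, 0.2, 1.2, -1.8, 0, 0, 0], [3, 0.2, 1.3, -1.8, 0, 0, 0], [3, 0.2, 1.3, -1.8, 0, 0, 0], [3, 0.1, 1.3, -1.8, 0, 0, 0], [3, 0.1, 1.3, -1.8, 0, 0, 0], [3, 0, 1.3, -1.8, 0, 0, 0], [3, 0, 1.3, -1.8, 0, 0, 0]]}}

```text
time: 11.7
tcp_pos: [0.5121, 0.0222, 0.1604]
tcp_rot: [-1.397, -0.002, 1.372]
contact_force: [0.4, 0.4, -3.0]
opening: 0.205
```

Run:
```python
from h import *
plan(jigpose(0,0,.17,[.4856,.2267,-.210]),op=0)
```

```text
dist mm 206.48246555507663 turn 9.983164698626819
[3.91, 0.05, 1.34, -1.99, 0.13, 0.01, 0]
[3.9, -0.0, 1.35, -1.99, 0.13, 0.01, 0]
[3.9, -0.05, 1.36, -1.99, 0.13, 0.01, 0]
[3.9, -0.1, 1.36, -1.99, 0.13, 0.01, 0]
[3.89, -0.14, 1.37, -1.99, 0.13, 0.01, 0]
```

Request:
{"method": "apply_moves", "body": {"deltas": [[3.9, 0, 1.3, -2, 0.1, 0, 0], [3.9, 0, 1.3, -2, 0.1, 0, 0], [3.9, 0, 1.4, -2, 0.1, 0, 0], [3.5, -0.1, 1.3, -1.9, 0.1, 0, 0], [2.5, -0.1, 1.0, -1.6, 0.1, 0, 0], [1.0, 0, 0.4, -0.4, 0, 0, 0], [0, 0, 0, 0, 0, 0, 0]]}}

```text
time: 12.4
tcp_pos: [0.4696, 0.2266, 0.161]
tcp_rot: [-1.571, 0.0, 1.366]
contact_force: [0.5, -0.6, -2.9]
opening: 0.205
```

Run:
```python
from h import *
plan(jigpose(0,0,.16,[.4856,.2267,-.210]),op=0)
f,K,M,s=wrist(); cv2.imwrite("pics/w5.png",f); np.savez("w5.npz",K=K,M=M,T=tcp(s)); print(s["tcp_pos"],s["tcp_rot"],s["qvel"])
```

```text
dist mm 16.057472211703832 turn 0.32535907255864766
[0.34, 0.1, -1.57, 0.03, 0.32, -0.0, 0]
[0.4696 0.2266 0.161 ] [-1.5713  0.      1.3665] [-0.0017 -0.0105 -0.0429 -0.0191 -0.0075 -0.0094]
```

View pics/w5.png

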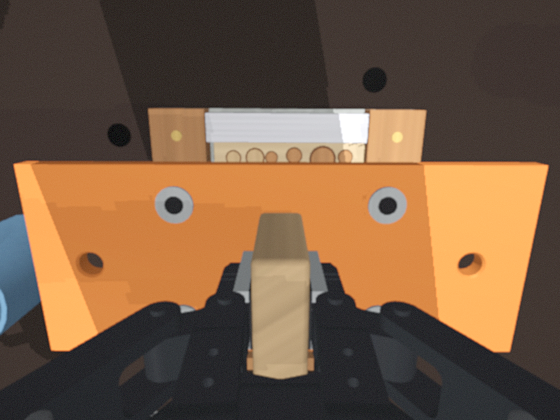

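The template is held level above the jig. Its holes are at (90,263) and (470,263), and its corners at (16,163), (546,163), (50,351) and (512,351). The jig's near corners are at (150,109) and (425,110).

Run:
```python
from h import *
d=np.load("w5.npz");K,M,T=d["K"],d["M"],d["T"]
P=np.array([[0,-.085,.008],[0,.085,.008],[-.045,-.11,.008],[-.045,.11,.008],[.045,-.11,.008],[.045,.11,.008]])
uv=np.array([[90.5,263.5],[470,263.5],[16,163],[546,163],[50,351],[512,351]])
def fw(q): return P@Ro.from_rotvec(q[3:]).as_matrix().T+q[:3]
q0=[*T[:3,3],0,0,-.21]; q0[2]-=.006
r=least_squares(lambda q:(proj(fw(q),K,M)-uv).ravel(),q0)
R=Ro.from_rotvec(r.x[3:]); print("tmpl",r.x[:3],"yaw pitch roll",R.as_euler("ZYX"),r.fun.round(1))
Tm=np.eye(4);Tm[:3,:3]=R.as_matrix();Tm[:3,3]=r.x[:3]; X=np.linalg.inv(T)@Tm; print("tmpl in tool",X[:3,3])
J=[[-.08,-.105,.032],[-.08,.105,.032]]
g=back([[150,109],[425,110]],K,M,.032); print(g, "width",np.linalg.norm(g[1]-g[0]),"yaw",np.arctan2(*(g[1]-g[0])[[1,0]])-np.pi/2)
print("pred px",proj(flat(J,[.4856,.2267,-.210]),K,M))
# expected grasp from pick
G=[0.5376,-0.2852,0.054]; 
A=np.eye(4);A[:3,:3]=Ro.from_euler("xyz",[-1.085,.001,1.378]).as_matrix();A[:3,3]=G
print("pick tmpl in tool",A[:3,:3].T@(np.array([TQ[0],TQ[1],TQ[3]])-G))
```

```text
tmpl [0.4692 0.2254 0.1597] yaw pitch roll [-0.2039 -0.0263  0.0032] [-0.3 -0.   1.1  0.   0.   0.1 -0.4 -0.3  0.3 -0.1 -0.6  0.3]
tmpl in tool [-0.0013  0.0013  0.0002]
[[0.3861 0.1421 0.032 ]
 [0.4292 0.3457 0.032 ]] width 0.20802389846933633 yaw -0.20840058775310144
pred px [[147.8973 108.4924]
 [425.5617 109.9618]]
pick tmpl in tool [ 0.0004  0.0051 -0.0002]
```

Request:
{"method": "apply_moves", "body": {"deltas": [[0.2, 1.0, -0.8, 0, 0.3, 0, 0], [0.2, 1.5, -0.8, 0, 0, 0, 0], [0, 1.5, 0, 0, 0, 0, 0], [0, 1.5, 0, 0, 0, 0, 0], [0, 1.5, 0, 0, 0, 0, 0], [0, 0.5, 0, 0, 0, 0, 0], [0, 0, 0, 0, 0, 0, 0]]}}

```text
time: 13.15
tcp_pos: [0.4911, 0.2173, 0.0767]
tcp_rot: [-1.566, 0.004, 1.348]
contact_force: [-0.9, -0.1, -1.6]
opening: 0.205
```

Run:
```python
from h import *
plan(jigpose(0,0,.08,[.4858,.2269,-.209]),op=0)
f,K,M,s=wrist(); cv2.imwrite("pics/w6.png",f); np.savez("w6.npz",K=K,M=M,T=tcp(s)); print(s["tcp_pos"],s["tcp_rot"],s["contact_force"])
a=cv2.resize(f[180:330,20:170],(400,400),interpolation=cv2.INTER_CUBIC);b=cv2.resize(f[180:330,390:540],(400,400),interpolation=cv2.INTER_CUBIC)
cv2.imwrite("pics/c6.png",np.hstack([a,b]))
```

```text
dist mm 11.483455362847952 turn 0.8566064036588247
[0.82, -0.33, 0.73, -0.25, -0.79, -0.22, 0]
[0.4911 0.2173 0.0767] [-1.5665  0.0039  1.348 ] [-0.8552 -0.0607 -1.5748]
```

View pics/c6.png

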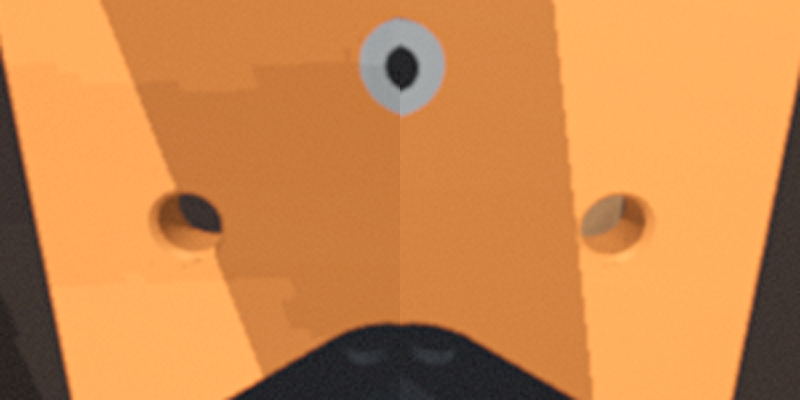

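The holes are visible but the tool drifted about 11 mm sideways during the descent. I'll correct that before going lower.

Request:
{"method": "apply_moves", "body": {"deltas": [[0, -0.4, 0, -0.1, -0.4, -0.1, 0], [0.4, 0, 0.4, -0.1, -0.4, -0.1, 0], [0.4, 0, 0.3, 0, 0, 0, 0], [0, 0, 0, 0, 0, 0, 0]]}}

```text
time: 13.6
tcp_pos: [0.487, 0.2272, 0.0832]
tcp_rot: [-1.573, -0.002, 1.362]
contact_force: [-0.6, -0.3, -3.1]
opening: 0.2
```

Run:
```python
from h import *
from bench import robot
plan(jigpose(0,0,.08,[.4858,.2269,-.209]),op=0); s=robot.state(); print(s["qvel"],s["contact_force"])
```

```text
dist mm 3.4566448391918567 turn 0.16619878548272857
[-0.06, 0.32, 0.12, 0.14, 0.04, 0.09, 0]
[-0.0028 -0.0078  0.0026  0.0013 -0.0017 -0.0077] [-0.6395 -0.2646 -3.1404]
```

Request:
{"method": "apply_moves", "body": {"deltas": [[0.1, 0.3, 0.1, 0.1, 0, 0.1, 0], [0, 0.3, 0, 0, 0, 0, 0], [0, 0.2, 0, 0, 0, 0, 0], [0, 0, 0, 0, 0, 0, 0]]}}

```text
time: 14.0
tcp_pos: [0.4861, 0.229, 0.0748]
tcp_rot: [-1.572, 0.0, 1.363]
contact_force: [0.1, -0.8, -2.4]
opening: 0.2
```

Run:
```python
from h import *
from bench import robot
plan(jigpose(0,0,.065,[.4861,.2282,-.209]),op=0); s=robot.state(); print(s["qvel"],s["contact_force"])
```

```text
dist mm 9.832347515055888 turn 0.11216902152986609
[-0.08, 0.98, -0.02, 0.06, 0.1, -0.01, 0]
[ 0.0012  0.001   0.      0.0008 -0.0014  0.0004] [ 0.1215 -0.8134 -2.3595]
```

Request:
{"method": "apply_moves", "body": {"deltas": [[-0.1, 0.3, 0, 0, 0.1, 0, 0], [0, 0.3, 0, 0, 0, 0, 0], [0, 0, 0, 0, 0, 0, 0]]}}

```text
time: 14.3
tcp_pos: [0.4859, 0.2278, 0.0681]
tcp_rot: [-1.572, 0.0, 1.361]
contact_force: [0.5, -0.9, -2.8]
opening: 0.204
```

Request:
{"method": "apply_moves", "body": {"deltas": [[0, 0.3, 0, 0, 0, 0, 0], [0, 0, 0, 0, 0, 0, 0]]}}

```text
time: 14.5
tcp_pos: [0.4858, 0.2277, 0.0647]
tcp_rot: [-1.571, 0.0, 1.361]
contact_force: [-0.6, 0.1, -1.9]
opening: 0.203
```

Request:
{"method": "apply_moves", "body": {"deltas": [[0, 0.3, 0, 0, 0, 0, 0], [0, 0, 0, 0, 0, 0, 0]]}}

```text
time: 14.7
tcp_pos: [0.4859, 0.2277, 0.0615]
tcp_rot: [-1.572, 0.0, 1.361]
contact_force: [-0.0, 0.4, -2.4]
opening: 0.203
```

Request:
{"method": "apply_moves", "body": {"deltas": [[0, 0.3, 0, 0, 0, 0, 0], [0, 0, 0, 0, 0, 0, 0]]}}

```text
time: 14.9
tcp_pos: [0.4859, 0.2277, 0.0583]
tcp_rot: [-1.572, 0.0, 1.361]
contact_force: [-1.1, 0.1, -1.7]
opening: 0.207
```

No upward force with the plate about 8 mm below the pin tips, so the pins have entered the holes. Continuing down.

Request:
{"method": "apply_moves", "body": {"deltas": [[0, 0.4, 0, 0, 0, 0, 0], [0, 0.4, 0, 0, 0, 0, 0], [0, 0, 0, 0, 0, 0, 0]]}}

```text
time: 15.2
tcp_pos: [0.486, 0.2278, 0.0496]
tcp_rot: [-1.572, 0.0, 1.361]
contact_force: [0.4, -0.2, -1.9]
opening: 0.202
```

Request:
{"method": "apply_moves", "body": {"deltas": [[0, 0.4, 0, 0, 0, 0, 0], [0, 0.2, 0, 0, 0, 0, 0], [0, 0, 0, 0, 0, 0, 0]]}}

```text
time: 15.5
tcp_pos: [0.4859, 0.2277, 0.0429]
tcp_rot: [-1.571, 0.0, 1.361]
contact_force: [-0.0, -0.5, -3.3]
opening: 0.204
```

Request:
{"method": "apply_moves", "body": {"deltas": [[0, 0.3, 0, 0, 0, 0, 0], [0, 0, 0, 0, 0, 0, 0]]}}

```text
time: 15.7
tcp_pos: [0.4859, 0.2277, 0.0397]
tcp_rot: [-1.571, 0.0, 1.361]
contact_force: [0.3, 0.3, -1.9]
opening: 0.207
```

Request:
{"method": "apply_moves", "body": {"deltas": [[0, 0.2, 0, 0, 0, 0, 0], [0, 0, 0, 0, 0, 0, 0]]}}

```text
time: 15.9
tcp_pos: [0.486, 0.2278, 0.0376]
tcp_rot: [-1.572, 0.0, 1.361]
contact_force: [-0.2, -0.1, -2.2]
opening: 0.206
```

Request:
{"method": "apply_moves", "body": {"deltas": [[0, 0.2, 0, 0, 0, 0, 0], [0, 0, 0, 0, 0, 0, 0]]}}

```text
time: 16.1
tcp_pos: [0.486, 0.2278, 0.0354]
tcp_rot: [-1.572, 0.0, 1.361]
contact_force: [-0.4, 0.1, -1.4]
opening: 0.202
```

Request:
{"method": "apply_moves", "body": {"deltas": [[0, 0.15, 0, 0, 0, 0, 0], [0, 0, 0, 0, 0, 0, 0]]}}

```text
time: 16.3
tcp_pos: [0.4861, 0.2278, 0.0338]
tcp_rot: [-1.572, 0.0, 1.361]
contact_force: [-0.5, -0.2, -2.6]
opening: 0.206
```

Request:
{"method": "apply_moves", "body": {"deltas": [[0, 0.12, 0, 0, 0, 0, 0], [0, 0, 0, 0, 0, 0, 0]]}}

```text
time: 16.5
tcp_pos: [0.4863, 0.2279, 0.0335]
tcp_rot: [-1.573, -0.0, 1.361]
contact_force: [-0.2, 0.4, -2.9]
opening: 0.205
```

Request:
{"method": "apply_moves", "body": {"deltas": [[0, 0.12, 0, 0, 0, 0, 0], [0, 0, 0, 0, 0, 0, 0]]}}

```text
time: 16.7
tcp_pos: [0.4865, 0.2279, 0.0335]
tcp_rot: [-1.574, -0.001, 1.361]
contact_force: [-0.2, -0.8, -1.8]
opening: 0.208
```

Request:
{"method": "apply_moves", "body": {"deltas": [[0, 0.2, 0, 0.1, 0, 0, 0], [0, 0, 0, 0, 0, 0, 0]]}}

```text
time: 16.9
tcp_pos: [0.4867, 0.2281, 0.0337]
tcp_rot: [-1.574, -0.002, 1.362]
contact_force: [0.5, -0.2, -3.2]
opening: 0.204
```

Request:
{"method": "apply_moves", "body": {"deltas": [[0, 0.2, 0, 0.1, 0, 0, 0]]}}

```text
time: 17.0
tcp_pos: [0.487, 0.2282, 0.0332]
tcp_rot: [-1.574, -0.002, 1.362]
contact_force: [-16.7, -3.0, 56.8]
opening: 0.205
```

Firm contact at z 0.033, where the camera fit put the seat. I'll relax, open and retreat straight up.

Request:
{"method": "apply_moves", "body": {"deltas": [[0, -0.03, 0, 0, 0, 0, 0], [0, 0, 0, 0, 0, 0, 0.4], [0, 0, 0, 0, 0, 0, 0.7], [0, 0, 0, 0, 0, 0, 0.7], [0, 0, 0, 0, 0, 0, 0.7]]}}

```text
time: 17.5
tcp_pos: [0.4874, 0.2283, 0.0331]
tcp_rot: [-1.574, -0.003, 1.362]
contact_force: [-0.0, 1.1, 0.6]
opening: 0.7
```

Request:
{"method": "apply_moves", "body": {"deltas": [[0, -1, 0, 0, 0, 0, 0.7], [0, -2, 0, 0, 0, 0, 0.7], [0, -3, 0, 0, 0, 0, 0.7], [0, -4, 0, 0, 0, 0, 0.7], [0, -4, 0, 0, 0, 0, 0.7], [0, 0, 0, 0, 0, 0, 0.7], [0, 0, 0, 0, 0, 0, 0.7]]}}

```text
time: 18.2
tcp_pos: [0.486, 0.2278, 0.1817]
tcp_rot: [-1.573, -0.002, 1.362]
contact_force: [-1.1, -0.3, -1.1]
opening: 0.7
```

Run:
```python
from h import *
from bench import robot
f,K,M,s=wrist(); cv2.imwrite("pics/w7.png",f); np.savez("w7.npz",K=K,M=M); print(s["tcp_pos"],s["contact_force"])
d=robot.get_image("side"); sd=cv2.resize(d["frame"][:,:,::-1][130:430,180:420],(240,300))
cv2.imwrite("pics/f7.png",np.hstack([f,cv2.copyMakeBorder(sd,0,120,0,0,cv2.BORDER_CONSTANT)]))
```

```text
[0.486  0.2278 0.1817] [-1.1367 -0.2913 -1.1405]
```

View pics/f7.png

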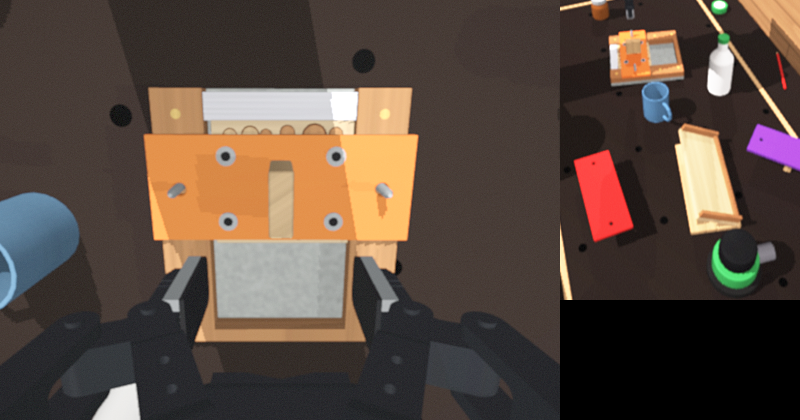

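The picture shows both pins standing through the holes at (176,190) and (384,190), the plate square on the rails and the panel against the stop. I'll do one numeric flatness check from these pixels, then hand in.

Run:
```python
from h import *
from bench import robot
d=np.load("w7.npz");K,M=d["K"],d["M"]
P=np.array([[-.045,-.11,.008],[-.045,.11,.008],[.045,-.11,.008],[.045,.11,.008]])
uv=np.array([[145,135],[418,135],[152,240],[409,240]])
r=least_squares(lambda q:(proj(P@Ro.from_rotvec(q[3:]).as_matrix().T+q[:3],K,M)-uv).ravel(),[.486,.227,.032,0,0,-.21])
print(r.x[:3],Ro.from_rotvec(r.x[3:]).as_euler("ZYX"),r.fun.round(1))
g=back([[281,121]],K,M,.027)[0]-[.4858,.2269,0];print("stop/panel edge jig x",Ro.from_euler("z",.209).apply(g))
print(robot.state()["time"],robot.finish_job())
```

```text
[0.4871 0.2276 0.0341] [-0.212  -0.0542 -0.0029] [-0.4 -1.  -0.3 -0.5  1.1  0.8 -0.4  0.8]
stop/panel edge jig x [-0.054   0.0008  0.027 ]
the job is handed in; nothing more can be done
18.3 None
```

I dragged the panel home against the stop, seated the template over both pins and let go of it, then handed the job in at 18.3 s of the 72 s allowed. No verdict was reported.

**Panel:** My first try, hooking its far edge, passed over the top without moving it. The fingertips sit about 38 mm farther back than the interface says. I then pressed on top and dragged it about 55 mm; force peaked at about 45 N at first touch and was then mostly 5–14 N. In the last picture its edge is at jig x -54 mm, with the stop face at -55 mm.

**Template:** I lowered it in steps of a few millimetres with no contact until it met the rails, then a last press read about 57 N. After release:
- Both pins stand up through the holes.
- The centre is within about 1.5 mm of the measured seat.
- The yaw is within 0.003 rad of the jig's.
- The height is 34 mm against the rails' 32 mm.

**Check that disagreed:** A tilt fit from the plate's four corners, read off the last picture by eye, gave a pitch of -0.054 rad, over the 0.035 limit. The same kind of fit had read -0.026 rad while I carried the template. The firm contact at seat height and the height fit suggest it lies flat, and I put the difference down to pixel-reading error. I did not confirm that with another look before handing in.

**Bystanders:** The mug, glue bottle and sander look unmoved in the last side picture. The jar is only partly in frame, and the arm did not work near it. The gripper ended open, well above everything.

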